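Draw the safety-catch bolt of a transit case

TASK

Unbolt the lid of the plywood transit case: press the sprung catch paddle beside the bolt down with one fingertip and keep it held down while the other fingertip pushes the bolt's knob all the way back out of its keeper, then let go of both so that the catch springs up again and locks the bolt open. Work by touch alone: do not pinch the knob or lift anything, and leave the case and the tools and objects on and around it where they are.

Things in the scene. Friction and masses are not known exactly. Their poses are not given: they have to be found in the camera images.
- case: Plywood transit case with inset lid, loose on the table, 5 kg (give or take a quarter), 280 (x) x 220 (y) x 116 mm high. Origin: centre of its footprint on the table, z up. Lid top at z = 116 mm, flush with the rim. The bolt lies flat on the lid along case x at y = 0, 13 mm high over the lid, nose to -x; the catch paddle is on its +y side.
- keeper (a point): Middle of the top of the keeper strap on the case's rim, at case x = -131 mm, y = 0, 17 mm above the lid; the bolt's nose goes through it. Two like straps guide the bolt at case x = -106 and -8 mm. Each is 12 mm (x) x 27 mm (y), top 17 mm above the lid: fingertips must stay above that. Axes as the case's.
- bolt_knob (a point): Centre of the top of the bolt's upright steel knob, a 12 mm post with a round head of 18 mm diameter and 9 mm height; top 47 mm above the lid, foot of the post 13 mm above the lid. With the bolt home it is at case x = -85 mm, y = 0, and it moves along case +x with the bolt. Axes as the case's.
- bolt (a joint): Travel of the flat steel bolt in m: 0 = home in the keeper (start), 0.030 = fully back against its stop (towards case +x). Friction about 2 N. The catch's tooth sits in a notch of the bolt and blocks it after 2.5 mm; with the tooth lifted the bolt slides.
- catch_pad (a point): Middle of the top of the catch's ribbed steel paddle: 70 mm long (case x from -115 to -45 mm), reaching 46 mm outwards (case +y) from its hinge at y = 26 mm, 25 mm above the lid. At rest this point is at case x = -80, y = 56.5 mm, 35 mm above the lid, the paddle sloping up outwards by 0.25 rad; it sinks 6.5 mm until the bolt is free, 13 mm when fully down.
- catch (a joint): Angle of the see-saw catch in rad: 0 = sprung up, tooth in the bolt's notch (start), 0.42 = paddle fully down. Above 0.20 the tooth (over the bolt at case x = -30 mm) is clear. Let go midway it rests on the bolt at 0.2; with the bolt fully back it drops into a second notch and returns to 0. At mid-paddle 3 N starts it, 5 N clears, 7 N is fully down; it springs back.
- statuette: Bystander: carved limestone niche figure, 52 x 95 x 140 mm, standing beside the case on its -y side; origin at the centre of its foot.
- pliers: Bystander: pliers with red grips, 180 mm long, 14 mm high, lying on the lid along case x, 66 mm to the -y side of the bolt; origin under their middle.
- brush: Bystander: flat wooden-handled brush, 140 mm long, 20 mm high, lying across the lid behind the bolt, at case x = 85 mm; origin under its middle.
- jar: Bystander: amber glass jar, 52 mm diameter, 75 mm high, standing beside the case on its +y side; origin at the centre of its foot.
- board: Bystander: plywood mounting board 150 x 210 x 18 mm with a stone trough on it (top at 62 mm), at one side of the table; origin under its centre.
- tray: Bystander: grey steel tool tray 170 x 250 x 35 mm with pliers in it, at the other side; origin under its centre.
- tape: Bystander: roll of tape lying flat, 90 mm diameter, 25 mm high; origin under its centre.

How it is judged:
On the way, in this order (a step that is already met when the one before it is completed fails the run):
1. a fingertip has the catch down, clear of the bolt, while the bolt is still home (value of joint catch above 0.22 rad and value of joint bolt below 0.01 m and contact force between the fingers and catch above 0.5 N), for 0.04 s.
2. the bolt is drawn fully back with the catch still held by a finger (value of joint bolt above 0.026 m and value of joint catch above 0.12 rad and contact force between the fingers and catch above 0.3 N), for 0.04 s.
At the end, for the whole second after the job is handed in: The bolt is within 4 mm of its fully-back stop and at rest, the catch has sprung up into the second notch (below 0.08 rad), the case is at rest, it and all bystanders are within 25 mm of where they began (value of joint bolt above 0.026 m and value of joint catch below 0.08 rad and velocity of joint bolt between -0.01 and 0.01 m/s and linear speed of case below 0.02 m/s and distance of each of case, statuette, pliers, brush, jar, board, tray, tape from where it was at the start of the episode below 0.025 m); the robot touches nothing.
It fails at once if the case was shifted, tilted or lifted (more than 25 mm or 0.1 rad) (distance of case from where it was at the start of the episode above 0.025 m or angle between case's own z axis and vertical above 0.1 rad).
It fails at once if an object on or near the case was moved by more than 25 mm (distance of any of statuette, pliers, brush, jar, board, tray, tape from where it was at the start of the episode above 0.025 m).
It fails at once if the statuette or the jar was tipped (angle between any of statuette, jar's own z axis and vertical above 0.25 rad).
It fails at once if the knob was pinched between the fingers (distance between the grasp point and bolt_knob below 0.03 m and horizontal distance between the grasp point and bolt_knob below 0.01 m and contact force between the fingers and bolt above 1 N).
It also fails if it takes over 40 s, if anything falls off the work surface, if the arm or the gripper's body presses on something with over 40 N, if the wrist force passes 120 N, or if a joint passes its speed limit or range.

ROBOT

A 6-joint arm with a two-finger parallel gripper is mounted at the origin on the work surface. World frame = base frame: x ahead of the robot, y to its left, z up, the work surface at z = 0. Lengths are in m, angles in rad, forces in N, time in s.
With the tool pointing down it reaches from about 0.35 to 0.775 m from the base axis. Payload 5.5 kg.
Tool frame: the origin (TCP) lies midway between the tips of the shut fingers; the grasp point (between the pads) lies 19 mm behind it (manip.tcp_to_grasp is the distance from the TCP to the grasp point, in m); z points along the fingers, y is the line along which they close (so a half turn about z gives the same grasp; the last joint's range is limited). The gripper opens to 85 mm and grips with 20 to 120 N. Pads are 22 mm wide; open, the fingers measure 114 mm over their backs; the gripper's body (76 mm by 85 mm) begins 54 mm behind the grasp point. The pads swing forward as they close: fully open they stand 13 mm farther back than shut.
Start: joints at [-1.374, 0.313, 0.046, 1.304, 0, 1.431], TCP at [0.19, -0.543, 0.197] pointing down, gripper open.
Joint ranges: [-2.76, 2.76], [-0.86, 1.69], [-1.03, 1.26], [-2.2, 2.34], [-1.47, 1.5], [-3.14, 3.14]. Speed limits (rad/s): [2.57, 2.57, 3.14, 3.14, 3.14, 3.14].

INTERFACE

Orientations are given as a unit quaternion [w, x, y, z].
In Python, from plant import manip gives the robot as it stands.
- The arm moves only by the tool drive_tool, never from a script. Its argument "series" is a list of rows, each a list of 7 numbers: the shift along the world's x, y, z each as a share of 500 mm, from -1 to 1, then the turn, a rotation vector about the world's x, y, z each as a share of pi rad, from -1 to 1, then the finger opening in mm, from 0 to 85.4. In form: [[dx, dy, dz, rx, ry, rz, claw], ...]. A call has 1 to 10 rows; each row is the pose to reach, as a shift and turn from the pose commanded when the call began, turning the shorter way round; what a row does not reach only later rows make up. A row lasts 1/8 s, in which the tool goes at most 62.5 mm and 10.7 degrees, less where a joint would pass 70% of its speed; a pose out of reach is approached as far as the arm can. A call with a number of a shift or a turn outside -1 to 1 is refused whole. A call with a gripper value outside its range is refused whole. The fingers move at their own pace and stop on an object; "force" is the grip in N (left out, the last holds). Time passes only in rows, so rows that repeat a pose let the fingers close. It gives the time, the measured TCP pose, the force, the opening and the grip force at its end, in the units of the state.
- manip.read_state(): the state, without advancing time (a new reading comes with each control period).
- manip.snapshot(name): name is "side" or "top" or "wrist"; returns a dict with "pixels" (480x640x3 uint8, red, green, blue), "z_map" (480x640 float32, m along the optical axis (not along the pixel's ray), 0 where there is no reading), "mtx" (3x3 intrinsics, pixels), "rvec" (rotation vector, rad) and "tvec" (3), from world to camera coordinates, as OpenCV has them. Camera axes: x right, y down, z forward; pixel columns grow to the right and rows downward; lengths in m; the calibration is good to about 2 mm. A picture is of the moment at which its call begins.
- manip.job_done(): hands the job in; it is judged then, once.
The state is a dict: "clock": time; "qpos": joint angles; "dq": joint speeds; "tau": joint torques, N m; "tool_pos": TCP position; "tcp_rot": TCP orientation; "wrist_force": force on the tool from outside, world axes, zero at the start; "torque": the same for the moment, N m; "finger_gap": finger opening in m; "finger_force": force on a finger pad.
Only numpy, scipy, OpenCV 4.12 (cv2) and the standard library are available. Lean on these libraries where they do the work, as an engineer would, in place of code of your own. Each camera call takes 0.05 s, during which the arm holds its last target. There are 200 camera calls.

## Working session

There is one attempt and no reset: what is moved stays moved. The work goes in short steps, Python scripts to look and compute and a tool call to move; the robot and the scene stay as the last step left them, time stands still between calls to the robot, and variables do not carry over. Pictures are saved under pics/ and viewed, at most 10 in all, crops included, and the job is handed in when it is done.

Besides the shell and the picture viewer there is one more tool, called after "Emit:" as name(argument=value, ...), one argument or row to a line, values as JSON. drive_tool: Moves the arm, as the interface text tells. Its arguments: {"type":"object","properties":{"series":{"type":"array"},"force":{"type":"number"}},"required":["series"]}

```bash
mkdir -p pics; cat > h.py <<'E'
import numpy as np, cv2
from plant import manip
def snap(n,f):
    s=manip.snapshot(n); cv2.imwrite('pics/'+f,cv2.cvtColor(s['pixels'],cv2.COLOR_RGB2BGR)); np.savez('pics/'+f[:-4]+'.npz',**s); return s
def world(s):
    K=s['mtx'];R=cv2.Rodrigues(np.array(s['rvec'],float))[0];t=np.array(s['tvec'],float).ravel()
    z=s['z_map'];v,u=np.mgrid[:480,:640]
    p=np.stack([(u-K[0,2])/K[0,0]*z,(v-K[1,2])/K[1,1]*z,z],-1)
    return (p-t)@R
E
python3 - <<'E'
from h import *
s=snap('top','t1.png'); print(manip.read_state())
W=world(s);m=(abs(W[...,2]-.116)<.004)&(s['z_map']>0)
n,l,st,c=cv2.connectedComponentsWithStats(m.astype('uint8'))
k=1+st[1:,4].argmax();P=W[l==k][:,:2].astype('f4');print(st[k],cv2.minAreaRect(P))
E
```

```text
{'clock': 0.05, 'qpos': array([-1.37357882e+00,  3.14002025e-01,  4.49844762e-02,  1.30357513e+00,
       -6.53892423e-06,  1.43122323e+00]), 'dq': array([ 0.00080601, -0.00022952,  0.00093979,  0.00135043,  0.0001321 ,
        0.00036474]), 'tau': array([ 2.88068484e-03, -4.82158113e+01,  2.99547601e+01,  1.34327009e-02,
       -1.78201717e-04,  7.19855024e-06]), 'tool_pos': array([ 0.18990723, -0.54214218,  0.19621023]), 'tcp_rot': array([-8.97707412e-04,  9.85854587e-01,  1.67600499e-01, -2.91518928e-05]), 'wrist_force': array([-0.37566031, -0.34583522, -0.40567035]), 'torque': array([ 0.0470384 ,  0.01274924, -0.00390806]), 'finger_force': 0.0, 'finger_gap': 0.08554175626745669}
[ 272  154   87  104 4220] ((0.6283930540084839, 0.002879321575164795), (0.22247730195522308, 0.28365376591682434), 83.105224609375)
```

View pics/t1.png

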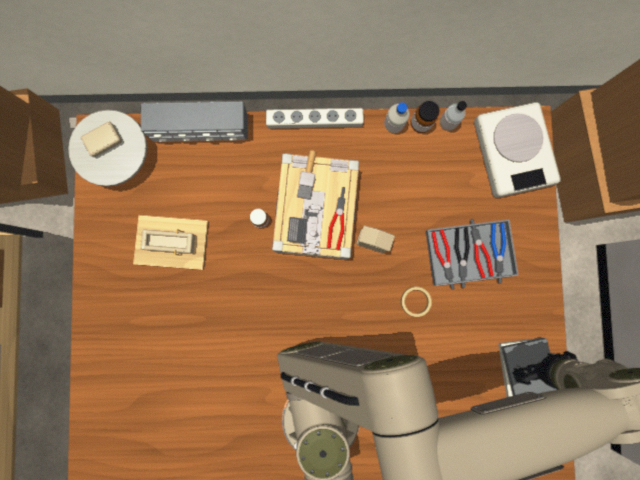

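The overhead view shows the case near px (315,205), with its long axis about -7° from world x. The dark paddle is at px (297,231), on the left (+y), and the bolt nose points towards the robot. I'll move above the case for a closer look.

Emit:
drive_tool(
  series=[
    [0.1,0.2,0.26,0,0,0.1,45],
    [0.42,0.58,0.27,0,0,0.4,45],
    [0.42,0.58,0.27,0,0,0.4,45],
    [0.42,0.58,0.27,0,0,0.4,45],
    [0.42,0.58,0.27,0,0,0.4,45],
    [0.42,0.58,0.27,0,0,0.4,45],
    [0.42,0.58,0.27,0,0,0.4,45],
    [0.42,0.58,0.27,0,0,0.4,45],
    [0.42,0.58,0.27,0,0,0.4,45],
    [0.42,0.58,0.27,0,0,0.4,45],
  ],
)

```text
clock: 1.3
tool_pos: [0.3993, -0.2535, 0.3315]
tcp_rot: [-0.001, 0.7, 0.714, -0.0]
wrist_force: [-0.0, -1.2, -0.7]
finger_gap: 0.0447
finger_force: 0.0
```

Emit:
drive_tool(
  series=[
    [0.2,0.56,0,0,0,0.371,45],
    [0.2,0.56,0,0,0,0.371,45],
    [0.2,0.56,0,0,0,0.371,45],
    [0.2,0.56,0,0,0,0.371,45],
    [0.2,0.56,0,0,0,0.371,45],
    [0.2,0.56,0,0,0,0.371,45],
    [0.2,0.56,0,0,0,0.371,45],
    [0.2,0.56,0,0,0,0.371,45],
    [0.2,0.56,0,0,0,0.371,45],
  ],
)

```text
clock: 2.42
tool_pos: [0.5, 0.0265, 0.3319]
tcp_rot: [-0.0, 0.191, 0.982, 0.0]
wrist_force: [-0.7, -0.4, -0.0]
finger_gap: 0.045
finger_force: 0.0
```

```bash
python3 - <<'E'
from h import *
s=snap('wrist','w1.png'); st=manip.read_state();print(st['tool_pos'],st['tcp_rot'],st['qpos'],st['finger_gap'],st['wrist_force'])
W=world(s);z=W[...,2];ok=s['z_map']>0
for lo,hi in((.112,.120),(.156,.168),(.128,.136),(.137,.156)):
    m=ok&(z>lo)&(z<hi)
    n,l,t,c=cv2.connectedComponentsWithStats(m.astype('uint8'))
    for k in range(1,n):
        if t[k,4]>120: print(lo,hi,c[k].round(),t[k,4],np.median(W[l==k],0).round(4),[cv2.minAreaRect(W[l==k][:,:2].astype('f4'))])
E
```

```text
[0.49996106 0.02659695 0.33199006] [-1.31506259e-04  1.91195217e-01  9.81552021e-01  3.52529035e-05] [-1.07389090e-01  1.66288735e-01  1.82772661e-01  1.58753633e+00
  9.25780027e-05  2.77370270e-01] 0.044880450946583446 [-0.55470375  0.48996447 -0.05827556]
0.112 0.12 [328. 288.] 27240 [ 0.6059 -0.0166  0.1155] [((0.6272342205047607, 0.002057969570159912), (0.22313068807125092, 0.282848596572876), 83.14249420166016)]
0.112 0.12 [167. 270.] 542 [ 0.5105 -0.1473  0.117 ] [((0.5174537301063538, -0.16151729226112366), (0.10097061842679977, 0.0445047952234745), 54.24881362915039)]
0.156 0.168 [318. 250.] 290 [0.5423 0.0125 0.162 ] [((0.5430563688278198, 0.01225348562002182), (0.017484549432992935, 0.017013849690556526), 8.268326759338379)]
0.128 0.136 [310. 213.] 1004 [0.5147 0.0159 0.1317] [((0.519122302532196, 0.015063021332025528), (0.026999525725841522, 0.061567869037389755), 83.50762176513672)]
0.128 0.136 [327. 275.] 183 [0.5821 0.0069 0.1286] [((0.582606852054596, 0.0073603009805083275), (0.017748693004250526, 0.019429437816143036), 82.53128814697266)]
0.128 0.136 [155. 288.] 1405 [ 0.5264 -0.1606  0.132 ] [((0.5278472900390625, -0.16836318373680115), (0.0544770285487175, 0.048660822212696075), 72.0080795288086)]
0.128 0.136 [336. 307.] 372 [0.6187 0.0027 0.1317] [((0.6197226643562317, 0.002341361716389656), (0.028110794723033905, 0.02552182972431183), 62.416748046875)]
0.128 0.136 [372. 362.] 938 [0.6924 0.0152 0.1336] [((0.7098446488380432, 0.012625759467482567), (0.019810907542705536, 0.13547202944755554), 81.53062438964844)]
0.137 0.156 [363. 244.] 4036 [0.5574 0.0544 0.1469] [((0.5666160583496094, 0.050796329975128174), (0.06692779064178467, 0.10968847572803497), 64.49728393554688)]
0.137 0.156 [151. 292.] 395 [ 0.5273 -0.1683  0.1379] [((0.527817964553833, -0.16832959651947021), (0.014855233021080494, 0.04655606672167778), 72.23441314697266)]
```

View pics/w1.png

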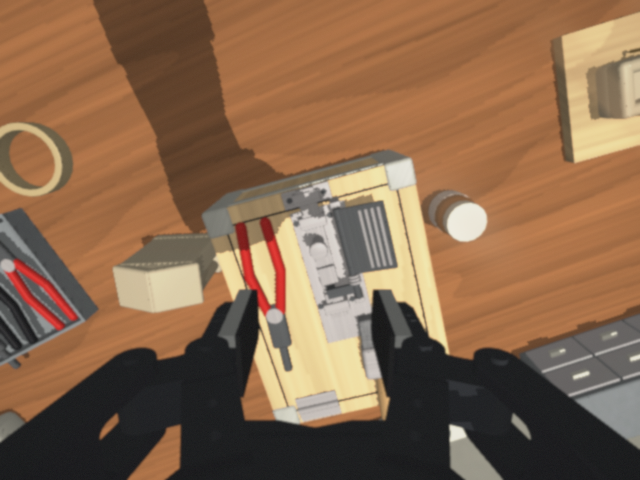

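The wrist view shows the knob head at px (318,250), which is world (0.543, 0.0125), z 0.162. The ribbed paddle is at about px (365,240), and the case model fits with a yaw of -6.86°. I'll go down to just above the paddle, behind the knob.

Emit:
drive_tool(
  series=[
    [0.054,0.032,-0.1,0,0,0,45],
    [0.054,0.032,-0.2,0,0,0,45],
    [0.054,0.032,-0.29,0,0,0,45],
    [0.054,0.032,-0.33,0,0,0,45],
    [0.054,0.032,-0.33,0,0,0,45],
    [0.054,0.032,-0.33,0,0,0,45],
  ],
)

```text
clock: 3.22
tool_pos: [0.5278, 0.0429, 0.1683]
tcp_rot: [0.001, 0.191, 0.982, 0.0]
wrist_force: [0.6, 0.2, 0.2]
finger_gap: 0.0446
finger_force: 0.0
```

```bash
python3 - <<'E'
from h import *
snap('wrist','w2.png');s=snap('side','s2.png');st=manip.read_state();print(st['tool_pos'],st['wrist_force'])
i=cv2.imread('pics/s2.png');K=s['mtx'];p,_=cv2.projectPoints(np.array([[.543,.0125,.15]]),np.array(s['rvec'],float),np.array(s['tvec'],float),K,None);u,v=p.ravel().astype(int);print(u,v)
c=i[max(0,v-80):v+60,max(0,u-90):u+90];c=cv2.resize(c,None,fx=3,fy=3);w=cv2.resize(cv2.imread('pics/w2.png')[60:480],(560,420))
cv2.imwrite('pics/c2.png',c)
E
```

```text
[0.52812504 0.04303635 0.16869069] [-0.01609196  0.58270281  0.41711553]
322 238
```

View pics/w2.png

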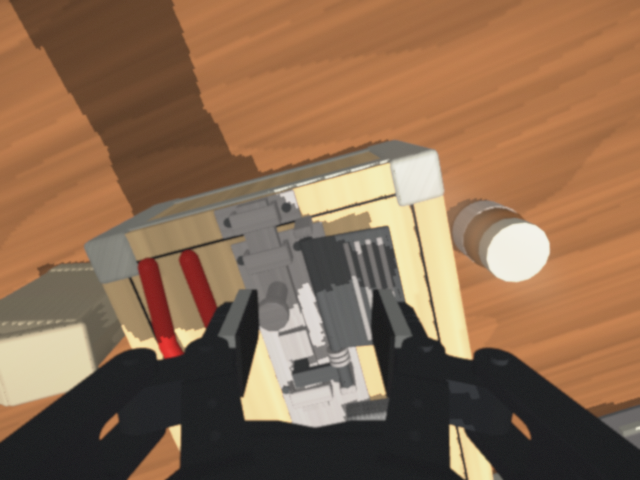

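View pics/c2.png

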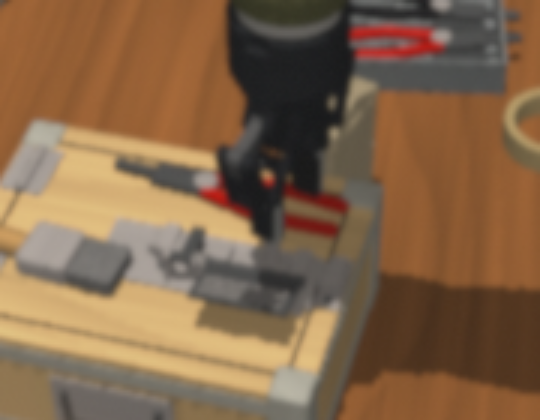

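The wrist view shows the knob at px (272,305), right beside the left fingertip at px (245,300). The side crop shows the near finger over the paddle and the knob to its left, on the +x side. I'll check the tip geometry with a projection.

```bash
python3 - <<'E'
from h import *
s=np.load('pics/w2.npz');r,t,K=s['rvec'].astype(float),s['tvec'].astype(float),s['mtx']
R=cv2.Rodrigues(r)[0];print('cam',-R.T@t.ravel(),'axis',R[2])
c=np.array([.5280,.0430,.170]);d=np.array([.375,.927,0]);a=np.array([.927,-.375,0])
P=[c-22.4e-3*d+k*.011*a for k in(-1,1)]+[c-37e-3*d+k*.011*a for k in(-1,1)]+[c+22.4e-3*d+k*.011*a for k in(-1,1)]+[np.array([.543,.0125,.163])]
print(cv2.projectPoints(np.array(P),r,t,K,None)[0].reshape(-1,2).round())
W=world(s)
for m0,n in(((200,280,260,262),'L'),((280,345,370,430),'R')):
  pass
for v in(292,300,320,340,360):
  for u in(225,240,250,272,380,395,410): print((u,v),W[v,u].round(4),end=' ')
  print()
E
```

```text
cam [0.46003855 0.06984569 0.34443658] axis [ 0.26672227 -0.10665835 -0.95785345]
[[268. 255.]
 [270. 297.]
 [238. 255.]
 [240. 297.]
 [363. 255.]
 [361. 297.]
 [272. 317.]]
(225, 292) [ 0.5374 -0.0233  0.1155] (240, 292) [0.5068 0.0212 0.2121] (250, 292) [0.5086 0.0242 0.2109] (272, 292) [0.5378 0.0127 0.1435] (380, 292) [0.5266 0.0695 0.2114] (395, 292) [0.559  0.0768 0.1527] (410, 292) [0.5813 0.087  0.1165] 
(225, 300) [ 0.5422 -0.0254  0.1161] (240, 300) [0.5072 0.0224 0.2188] (250, 300) [0.509  0.0253 0.2178] (272, 300) [0.5356 0.0156 0.1599] (380, 300) [0.5262 0.0685 0.2182] (395, 300) [0.5286 0.0734 0.2174] (410, 300) [0.5871 0.0853 0.1157] 
(225, 320) [0.5068 0.02   0.2324] (240, 320) [0.5083 0.0248 0.2331] (250, 320) [0.5139 0.0239 0.2231] (272, 320) [0.5451 0.0117 0.1624] (380, 320) [0.5297 0.0661 0.2251] (395, 320) [0.5274 0.0708 0.2321] (410, 320) [0.534  0.0756 0.2244] 
(225, 340) [0.5069 0.0233 0.246 ] (240, 340) [0.5114 0.0247 0.2402] (250, 340) [0.5201 0.0214 0.225 ] (272, 340) [ 0.579  -0.0082  0.1187] (380, 340) [0.536  0.0636 0.2268] (395, 340) [0.5277 0.0686 0.2422] (410, 340) [0.5271 0.0726 0.2455] 
(225, 360) [0.5076 0.0253 0.2558] (240, 360) [0.5169 0.0224 0.2417] (250, 360) [0.5257 0.0194 0.2281] (272, 360) [ 0.5931 -0.0144  0.1185] (380, 360) [0.5418 0.0612 0.2291] (395, 360) [0.5335 0.0664 0.2432] (410, 360) [0.5261 0.0705 0.2555]
```

```bash
python3 - <<'E'
from h import *
s=np.load('pics/s2.npz');W=world(s);z=s['z_map']
r,t,K=s['rvec'].astype(float),s['tvec'].astype(float),s['mtx']
R=cv2.Rodrigues(r)[0];print('cam',-R.T@t.ravel())
for n,k in(('L',-1),('R',1)):
  c=np.array([.5280,.0430,0])+k*.0295*np.array([.375,.927,0])
  for h in(.16,.17,.18,.19,.2,.21): print(n,h,cv2.projectPoints((c+[0,0,h])[None],r,t,K,None)[0].ravel().round())
m=(z>0)&(abs(W[...,0]-.527)<.06)&(abs(W[...,1]-.043)<.07)&(W[...,2]>.157)&(W[...,2]<.26)
v,u=np.nonzero(m)
for lo in np.arange(.157,.26,.008):
  q=m&(W[...,2]>=lo)&(W[...,2]<lo+.008)
  if q.sum(): print(lo.round(3),q.sum(),W[q].min(0).round(3),W[q].max(0).round(3),np.median(W[q],0).round(3))
E
```

```text
cam [0.40864497 0.84268557 0.9841171 ]
L 0.16 [334. 237.]
L 0.17 [334. 234.]
L 0.18 [334. 230.]
L 0.19 [334. 227.]
L 0.2 [334. 223.]
L 0.21 [335. 219.]
R 0.16 [320. 255.]
R 0.17 [320. 251.]
R 0.18 [320. 248.]
R 0.19 [319. 244.]
R 0.2 [319. 241.]
R 0.21 [319. 237.]
0.157 30 [0.526 0.069 0.157] [0.587 0.086 0.161] [0.557 0.079 0.158]
0.205 24 [0.507 0.015 0.208] [0.54  0.072 0.213] [0.522 0.022 0.21 ]
0.213 55 [0.507 0.018 0.213] [0.547 0.08  0.221] [0.525 0.026 0.217]
0.221 67 [0.507 0.017 0.221] [0.547 0.079 0.229] [0.527 0.07  0.225]
0.229 56 [0.507 0.018 0.229] [0.547 0.081 0.236] [0.528 0.071 0.233]
0.237 48 [0.507 0.018 0.237] [0.537 0.081 0.245] [0.52  0.024 0.241]
0.245 38 [0.498 0.002 0.245] [0.532 0.082 0.253] [0.516 0.021 0.249]
0.253 76 [ 0.497 -0.     0.253] [0.557 0.097 0.26 ] [0.527 0.072 0.257]
```

Both cameras put the visible fingertips at about z = 0.208, roughly 40 mm above the reported TCP height, so I'll descend by touch.

Emit:
drive_tool(
  series=[
    [0,0,-0.02,0,0,0,45],
    [0,0,-0.036,0,0,0,45],
    [0,0,-0.044,0,0,0,45],
    [0,0,-0.044,0,0,0,45],
  ],
)

```text
clock: 3.82
tool_pos: [0.5266, 0.0433, 0.1446]
tcp_rot: [-0.001, 0.19, 0.982, -0.0]
wrist_force: [-0.2, 0.3, 0.5]
finger_gap: 0.0451
finger_force: 0.0
```

```bash
python3 - <<'E'
from h import *
s=snap('side','s3.png');st=manip.read_state();print(st['tool_pos'],st['wrist_force'],st['clock'])
W=world(s);z=s['z_map']
m=(z>0)&(abs(W[...,0]-.527)<.06)&(abs(W[...,1]-.043)<.07)&(W[...,2]>.13)&(W[...,2]<.22)
for lo in np.arange(.13,.22,.006):
  q=m&(W[...,2]>=lo)&(W[...,2]<lo+.006)
  if q.sum(): print(lo.round(3),q.sum(),W[q].min(0).round(3),W[q].max(0).round(3),np.median(W[q],0).round(3))
E
```

```text
[0.52684692 0.04326436 0.14489731] [ 1.35285615 -1.27517763  0.57984624] 3.875
0.13 179 [ 0.488 -0.002  0.13 ] [0.587 0.047 0.136] [0.519 0.015 0.133]
0.136 51 [0.49  0.004 0.136] [0.527 0.048 0.14 ] [0.509 0.02  0.137]
0.142 130 [0.508 0.029 0.143] [0.587 0.057 0.148] [0.546 0.041 0.147]
0.148 219 [0.507 0.035 0.148] [0.587 0.083 0.154] [0.552 0.057 0.151]
0.154 156 [0.518 0.035 0.154] [0.587 0.087 0.16 ] [0.555 0.076 0.156]
0.16 1 [0.543 0.08  0.16 ] [0.543 0.08  0.16 ] [0.543 0.08  0.16 ]
0.178 5 [0.51  0.014 0.183] [0.526 0.023 0.183] [0.521 0.02  0.183]
0.184 26 [0.506 0.017 0.185] [0.542 0.074 0.19 ] [0.522 0.024 0.188]
0.19 41 [0.506 0.017 0.19 ] [0.546 0.077 0.196] [0.524 0.025 0.193]
0.196 45 [0.505 0.018 0.196] [0.546 0.079 0.202] [0.526 0.067 0.199]
0.202 47 [0.505 0.02  0.202] [0.545 0.08  0.208] [0.526 0.072 0.205]
0.208 39 [0.505 0.019 0.208] [0.545 0.079 0.214] [0.526 0.071 0.21 ]
0.214 34 [0.505 0.019 0.214] [0.535 0.077 0.22 ] [0.519 0.025 0.217]
```

Emit:
drive_tool(
  series=[
    [0,0,-0.024,0,0,0,45],
    [0,0,-0.04,0,0,0,45],
    [0,0,-0.048,0,0,0,45],
    [0,0,-0.048,0,0,0,45],
  ],
)

```text
clock: 4.38
tool_pos: [0.5266, 0.0433, 0.1206]
tcp_rot: [-0.0, 0.19, 0.982, -0.0]
wrist_force: [0.0, -0.1, -0.3]
finger_gap: 0.045
finger_force: 0.0
```

Emit:
drive_tool(
  series=[
    [0,0,-0.008,0,0,0,45],
    [0,0,-0.016,0,0,0,45],
    [0,0,-0.02,0,0,0,45],
    [0,0,-0.02,0,0,0,45],
  ],
)

```text
clock: 4.88
tool_pos: [0.5274, 0.0436, 0.1115]
tcp_rot: [0.0, 0.19, 0.982, 0.0]
wrist_force: [-0.4, 2.3, 3.8]
finger_gap: 0.0449
finger_force: 1.7
```

Paddle contact came where the cameras predicted, at 3.8 N. I'll press on down.

Emit:
drive_tool(
  series=[
    [0,0,-0.008,0,0,0,45],
    [0,0,-0.014,0,0,0,45],
    [0,0,-0.018,0,0,0,45],
    [0,0,-0.018,0,0,0,45],
  ],
)

```text
clock: 5.38
tool_pos: [0.5277, 0.0438, 0.1027]
tcp_rot: [0.001, 0.19, 0.982, 0.001]
wrist_force: [-1.5, 4.3, 7.2]
finger_gap: 0.0449
finger_force: 4.0
```

```bash
python3 - <<'E'
from h import *
s=snap('wrist','w4.png');st=manip.read_state();print(st['tool_pos'],st['wrist_force'],st['clock'])
W=world(s);z=s['z_map'];c=np.array([.6272,.0021]);
d=W[...,:2]-c;u=d@[.9928,-.1194];v=d@[.1194,.9928]
m=(z>0)&(u>-.116)&(u<-.044)&(v>.028)&(v<.07)&(W[...,2]>.125)&(W[...,2]<.156)
A=np.c_[v[m]-.026,np.ones(m.sum())];k=np.linalg.lstsq(A,W[m][:,2],rcond=None)[0];print(m.sum(),k,'catch',.25-np.arctan(k[0]))
E
```

```text
[0.5276946  0.04382879 0.10274129] [-0.27682245  3.17653085  8.35326791] 5.425
10097 [-0.04982559  0.14176446] catch 0.29978442263540667
```

View pics/w4.png

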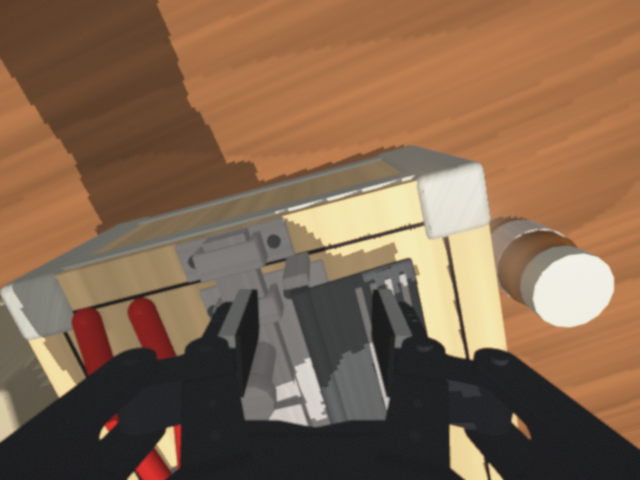

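The catch measures about 0.30 rad, so it is clear of the bolt. The left finger is behind the knob, whose head is at px (262,370). Now I'll push along case +x.

Emit:
drive_tool(
  series=[
    [0.008,0.003,-0.002,0,0,0,45],
    [0.016,0.003,-0.002,0,0,0,45],
    [0.024,0.003,-0.002,0,0,0,45],
    [0.032,0.002,-0.002,0,0,0,45],
    [0.04,0.001,-0.002,0,0,0,45],
    [0.04,0.001,-0.002,0,0,0,45],
  ],
)

```text
clock: 6.18
tool_pos: [0.5435, 0.0443, 0.1013]
tcp_rot: [-0.003, 0.19, 0.982, -0.0]
wrist_force: [-10.5, 1.9, 13.7]
finger_gap: 0.0447
finger_force: 7.3
```

```bash
cat > m.py <<'E'
from h import *
import sys
f=sys.argv[1]
s=snap('wrist',f);st=manip.read_state();print(st['tool_pos'],st['wrist_force'],st['clock'])
W=world(s);z=s['z_map']
m=(z>0)&(abs(W[...,2]-.116)<.004)&(abs(W[...,0]-.63)<.2)&(abs(W[...,1])<.13)
t=snap('top','t'+f);V=world(t);q=(t['z_map']>0)&(abs(V[...,2]-.116)<.004)&(abs(V[...,0]-.63)<.2)&(abs(V[...,1])<.135)
print('case top',cv2.minAreaRect(V[q][:,:2].astype('f4')))
d=W[...,:2]-[.6272,.0021];u=d@[.9928,-.1194];v=d@[.1194,.9928]
k=(z>0)&(abs(v)<.02)&(u<-.03)&(u>-.1)&(abs(W[...,2]-.161)<.004)
if k.sum(): print('knob',k.sum(),[(x[k].min().round(4),x[k].max().round(4)) for x in(u,v)])
m=(z>0)&(u>-.116)&(u<-.044)&(v>.028)&(v<.065)&(W[...,2]>.125)&(W[...,2]<.156)
A=np.c_[v[m]-.026,np.ones(m.sum())];c=np.linalg.lstsq(A,W[m][:,2],rcond=None)[0];print(c,'catch',.25-np.arctan(c[0]))
E
python3 m.py w5.png
```

```text
[0.54353041 0.04431444 0.1013507 ] [-10.81412934   2.16808275  13.76106328] 6.225
case top ((0.6277016997337341, -0.014502838253974915), (0.2448645681142807, 0.29740452766418457), 88.14376831054688)
knob 840 [(np.float64(-0.0999), np.float64(-0.0673)), (np.float64(-0.0002), np.float64(0.0118))]
[-0.07928041  0.14156764] catch 0.32911493001756537
```

View pics/w5.png

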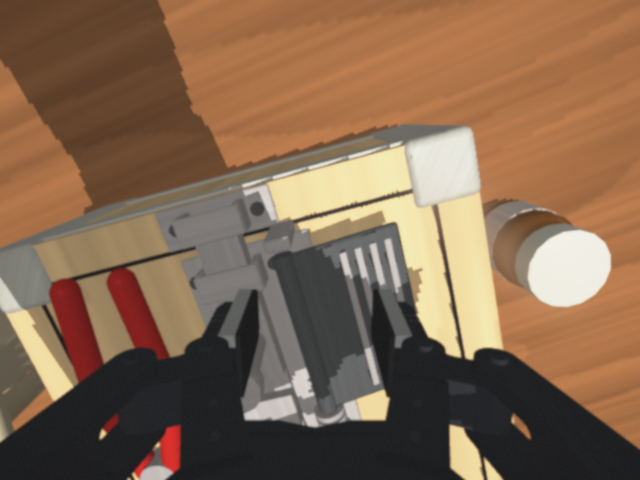

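The finger is now behind the knob, which is hidden at px (255,380). The case is steady and the bolt has moved about 9 mm. I'll ease the press slightly and push on to the stop.

Emit:
drive_tool(
  series=[
    [0,0,0.002,0,0,0,45],
    [0.008,-0.001,0.002,0,0,0,45],
    [0.016,-0.002,0.002,0,0,0,45],
    [0.024,-0.003,0.002,0,0,0,45],
    [0.032,-0.004,0.002,0,0,0,45],
    [0.038,-0.005,0.002,0,0,0,45],
    [0.038,-0.005,0.002,0,0,0,45],
  ],
)

```text
clock: 7.15
tool_pos: [0.5634, 0.0419, 0.1017]
tcp_rot: [-0.002, 0.19, 0.982, 0.0]
wrist_force: [-6.5, 2.5, 7.4]
finger_gap: 0.0451
finger_force: 4.6
```

```bash
python3 m.py w6.png
```

```text
[0.56337793 0.04185428 0.10167602] [-6.27228948  3.24240477  7.32441183] 7.2
case top ((0.6294415593147278, -0.016398049890995026), (0.3133816719055176, 0.22809866070747375), 3.4770028591156006)
knob 1290 [(np.float64(-0.0863), np.float64(-0.0469)), (np.float64(-0.0019), np.float64(0.0131))]
[-0.10953261  0.14193992] catch 0.359097702832377
```

The bolt is at about 29 mm. I'll nudge it onto the stop.

Emit:
drive_tool(
  series=[
    [0.004,0,0,0,0,0,45],
    [0.008,-0.001,0,0,0,0,45],
    [0.008,-0.001,0,0,0,0,45],
  ],
)

```text
clock: 7.62
tool_pos: [0.5648, 0.0417, 0.1016]
tcp_rot: [-0.005, 0.19, 0.982, -0.0]
wrist_force: [-11.9, 3.9, 12.6]
finger_gap: 0.0447
finger_force: 8.5
```

The force rose and motion stopped, so the bolt is on its stop. I'll lift straight up.

Emit:
drive_tool(
  series=[
    [-0.004,0,0.008,0,0,0,45],
    [-0.006,0,0.02,0,0,0,45],
    [-0.012,0,0.04,0,0,0,45],
    [-0.02,0,0.1,0,0,0,45],
    [-0.02,0,0.2,0,0,0,45],
    [-0.02,0,0.3,0,0,0,45],
    [-0.1,0,0.36,0,0,0,45],
    [-0.1,0,0.36,0,0,0,45],
    [-0.1,0,0.36,0,0,0,45],
  ],
)

```text
clock: 8.75
tool_pos: [0.5205, 0.0404, 0.2819]
tcp_rot: [0.001, 0.19, 0.982, -0.0]
wrist_force: [0.3, -0.4, 0.3]
finger_gap: 0.045
finger_force: 0.0
```

```bash
python3 m.py w7.png
```

```text
[0.52029844 0.0404749  0.28117553] [-0.83604873  0.6024035  -0.06896101] 8.8
case top ((0.6289587616920471, -0.014554999768733978), (0.3109813332557678, 0.2291363924741745), 2.706233501434326)
knob 355 [(np.float64(-0.0634), np.float64(-0.0467)), (np.float64(-0.0089), np.float64(0.0087))]
[0.2709295  0.14231164] catch -0.014577973920130327
```

View pics/w7.png

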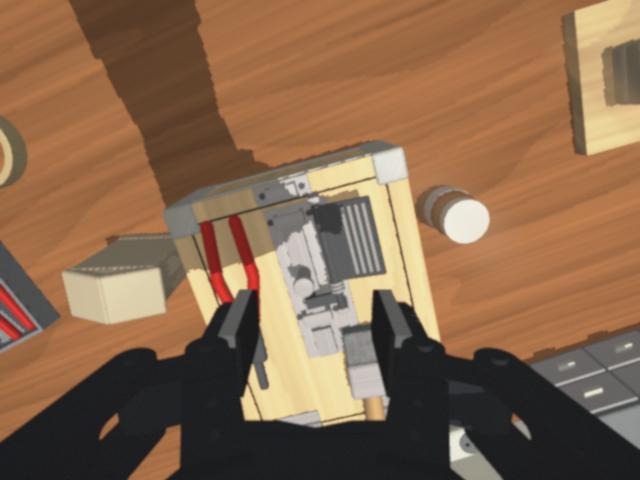

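The knob (px 303,288) is centred at case x = -55 mm, so the bolt is about 30 mm back. The paddle (px 350,240) is sprung up with the catch near 0, and nothing else has moved.

```bash
python3 -c "
from plant import manip
print(manip.job_done())"
```

```text
the job is handed in; nothing more can be done
None
```

I handed the job in: the bolt is drawn fully back (about 30 mm), the catch has sprung up into its second notch, and the case and the objects in view look undisturbed; the hand-in returned no verdict.

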